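# Lock the banding wheel for painting

### The job

Lock the potter's banding wheel so that the saucer on it cannot turn under the brush. Turn the wheel by pushing its upright lug round until the open slot in the index disc faces the locking bar, then push the bar by its black knob fully home into the slot. Push only, without forcing anything: pick nothing up, keep the saucer in its place on the wheel, and leave everything around the wheel where it is.

Things in the scene. Friction and masses are not known exactly. Their poses are not given: they have to be found in the camera images.
- wheel_stand: Grey cast stand of the banding wheel, fixed on the bare front planks. Origin: under its centre on the table top, on the wheel's axis; z up. Its arm (44 wide, 15 mm high) runs along its own -y to the guide block (36 wide, 110 to 150 mm from the axis, top 61 mm above the table) that carries the bar.
- wheel_axis (a point): Centre of the wheel head's top (round steel plate of radius 54 mm on the disc, top 62 mm above the table), on the wheel's axis. The wheel turns about the vertical through it.
- index_disc (a joint): Angle of the wheel (head and index disc together) about the vertical axis; counter-clockwise from above is positive, 0 = the slot faces the bar exactly. It turns either way without end and stays where it is left (about 2 N at the lug moves it), no spring. At the start the slot stands 0.5 to 2.0 rad counter-clockwise of the bar.
- slot_mouth (a point): Middle of the mouth of the one open slot in the rim of the steel index disc; turns with it. The disc has radius 95 mm, lies 40 to 50 mm above the table and bears fine division lines. The slot is 14 mm wide, flares to 21 mm at the rim and is 33 mm deep. This point: 95 mm from the axis, 45 mm above the table.
- gate (a point): Fixed point on the stand, 95 mm from the axis on the line of the bar, 45 mm above the table: the slot mouth must come here.
- lug (a point): Centre of the upright turning lug, a dark steel fin on the upper side of the disc straight across from the slot; 34 mm long radially (58 to 92 mm from the axis), 10 mm thick, its top 76 mm above the table; this point is 75 mm from the axis, 64 mm above the table. Its two flat 34 mm sides are pushed, at right angles to the radius. The disc's upper side beside it is 50 mm above the table.
- lock_bar (a joint): Travel of the locking bar in m: 0 = drawn out, 0.037 = fully home (knob against the guide block). Starts between 0 and 0.006. It slides along the stand's own +y, towards the axis, and stays where it is left (about 1.5 N moves it), no spring. At travel 0.010 it meets the rim if the slot does not face it.
- bar_knob (a point): Middle of the flat outer face of the bar's black round knob (36 mm across, 18 mm long, axis level, 27 to 63 mm above the table). Push this face towards the wheel's axis. It is 207.5 mm from the axis when the bar is drawn out.
- bar_nose (a point): Tip of the locking bar, a round steel rod 10 mm thick with a round nose; 45 mm above the table, 105 mm from the axis when drawn out, 27 mm inside the slot when home. Round nose and flared mouth bring the disc in line by themselves if the slot mouth is within about 6 mm of the gate.
- saucer_center (a point): Centre of the small blue-patterned porcelain saucer (84 mm across, 5 mm high) that lies loose on the wheel head; it turns with the wheel.
- water_dropper: Loose green water dropper, 46 across, 38 mm high, on the planks beyond the wheel's far side from the bar. Origin at its underside.
- eraser: Loose eraser, 19x44x12 mm, on the planks between the bar and the front edge of the table. Origin at its underside.
- grey_tile: Loose grey test tile, 62x45x7 mm, on the planks beyond the dropper. Origin at its underside.
- brown_tile: Loose brown test tile, 62x45x7 mm, on the reed ware board (27 mm high) behind the wheel. Origin at its underside.
- wood_rib: Loose wooden rib, 43x110x7 mm, on the ware board. Origin at its underside.
- masking_tape: Loose roll of masking tape, 104 across, 25 mm high, on the ware board. Origin at its underside.
- blue_tile: Loose blue test tile, 62x45x7 mm, on the planks towards the right edge of the table. Origin at its underside.
There are look-alikes about, which are no part of the job. What is shaped like the part that bears saucer_center but yellow is not meant.

How it is judged:
By the outcome, as a careful person would: the job done as asked, in the order asked, and still so for the second after the job is handed in, with the robot touching nothing.
It also fails if it takes over 48 s, if anything falls off the work surface, if the arm or the gripper's body presses on something with over 40 N, if the wrist force passes 120 N, or if a joint passes its speed limit or range.

### The arm

A 6-joint arm with a two-finger parallel gripper is mounted at the origin on a cart in front of the work surface, level with it; the furniture and walls round the work are solid. World frame = base frame: x ahead of the robot, y to its left, z up, the work surface at z = 0. Lengths are in m, angles in rad, forces in N, time in s.
With the tool pointing down it reaches from about 0.3 to 0.825 m from the base axis. Payload 5.4 kg.
Tool frame: the origin (TCP) lies at the very end of the fingers, on their centre line; the grasp point (between the pads) lies 19 mm behind it; z points along the fingers, x is the direction in which the jaws open and shut, and the axes are right-handed (so a half turn about z gives the same grasp; the last joint's range is limited). The gripper opens to 92 mm and grips with 3 to 60 N. Pads are 20 mm wide; open, the fingers measure 128 mm over their backs; the gripper's body (75 mm by 189 mm) begins 69 mm behind the grasp point.
Start: joints at [0.986, 0.158, 1.597, -0, 1.386, -0.21], TCP at [0.211, 0.535, 0.215] pointing down, gripper open.
Joint ranges: [-2.91, 2.91], [-0.94, 2.29], [0.18, 2.7], [-1.29, 4.43], [0.17, 2.64], [-3, 3]. Speed limits (rad/s): [2.57, 2.57, 3.14, 3.14, 3.14, 3.14].

### API

Orientations are given as a rotation vector (axis times angle).
In Python, from workcell import bot gives the robot as it stands. Calls block until the motion is done:
- bot.goto(position, orientation): joint-space move of the TCP to a pose.
- bot.line_to(position, rot=None, max_speed=0.15): straight line of the TCP; rot=None keeps the orientation; max_speed is the mean speed in m/s.
- bot.set_joints(angles): joint-space move.
- bot.set_gripper(opening, newtons=None): opening from 0.0 (shut) to 1.0 (fully open); newtons is the grip in N (None keeps the last); returns when the fingers have stopped.
- bot.hold(seconds).
- bot.inverse_kinematics(position, orientation): joint angles nearest the present ones, or None.
- bot.read_camera(name): name is "scene" or "top" or "wrist"; returns a dict with "pixels" (480x640x3 uint8, blue, green, red), "fx", "fy", "cx", "cy" (pixels), "R" (3x3) and "t" (3): a world point X has camera coordinates R X + t. Camera axes: x right, y down, z forward; pixel columns grow to the right and rows downward; lengths in m; the calibration is good to about 2 mm. A picture is of the moment at which its call begins. There is no depth.
A pose or a line that the arm cannot do raises bot.MotionError and nothing moves.
- bot.job_done(): hands the job in, once; it reports no verdict.
Readings, each from a call of its own:
- bot.current_clock(): time.
- bot.current_joints(): joint angles.
- bot.current_joint_vel(): joint speeds.
- bot.current_effort(): joint torques, N m.
- bot.current_ee_pos(): TCP position.
- bot.current_tool_rot(): TCP orientation.
- bot.current_contact_force(): force on the tool from outside, world axes, zero at the start.
- bot.current_ft_torque(): the same for the moment, N m.
- bot.current_opening(): opening from 0.0 (shut) to 1.0 (fully open).
Only numpy, scipy, OpenCV 4.12 (cv2) and the standard library are available. Lean on these libraries where they do the work, as an engineer would, in place of code of your own. Each camera call takes 0.05 s, during which the arm holds its last target. There are 200 camera calls.

## Working session

There is one attempt and no reset: what is moved stays moved. The work goes in short steps, each a Python script; the robot and the scene stay as the last script left them, time stands still between calls to the robot, and variables do not carry over. Pictures are saved under pics/ and viewed, about 8 in all and at most 12, crops included, and the job is handed in when it is done.

```bash
mkdir -p pics; ls; python3 - <<'E'
from workcell import bot
import cv2
for n in("top","scene"):
    c=bot.read_camera(n);cv2.imwrite(f"pics/{n}0.png",c["pixels"]);print(n,c["fx"],c["cx"],c["cy"],c["R"],c["t"])
print(bot.current_clock(),bot.current_tool_rot())
E
```

```text
pics
top 515.801622349129 314.6126499694571 243.25964708752235 [[ 0.0280327  -0.99952638  0.01269617]
 [-0.98514106 -0.02977777 -0.16914604]
 [ 0.16944399 -0.0077659  -0.98550922]] [-0.00810332  0.56190713  1.40162315]
scene 479.040047041678 320.342330211752 236.8193539645965 [[ 0.42567384 -0.90482728 -0.00945395]
 [-0.61513276 -0.28169375 -0.73638327]
 [ 0.66363656  0.31927453 -0.67649856]] [-0.22957909  0.39719229  0.71733241]
0.1 [ 2.59584492e+00  1.76837220e+00 -2.48026282e-03]
```

View pics/top0.png

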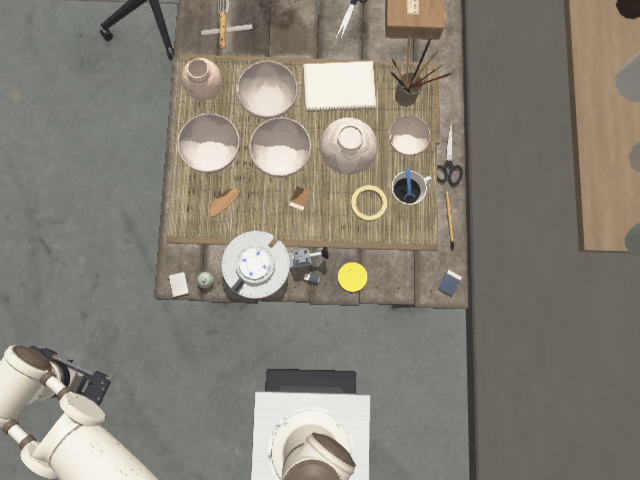

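View pics/scene0.png

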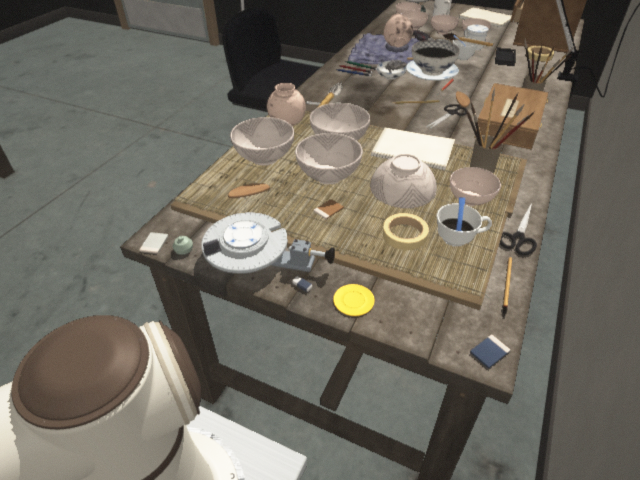

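The bar points right in the top view, near (325,253). The wheel is at about (256,264), with the lug low-left at about (238,284). I'll enlarge that area.

```bash
cat > h.py <<'E'
import numpy as np
from workcell import bot
def pix2w(c,u,v,z):
    d=c["R"].T@np.array([(u-c["cx"])/c["fx"],(v-c["cy"])/c["fy"],1]); o=-c["R"].T@c["t"]
    return o+d*(z-o[2])/d[2]
def w2pix(c,X):
    p=c["R"]@np.asarray(X)+c["t"]; return c["fx"]*p[0]/p[2]+c["cx"],c["fy"]*p[1]/p[2]+c["cy"]
E
python3 - <<'E'
import cv2
a=cv2.imread("pics/top0.png")[220:310,215:335]
cv2.imwrite("pics/c0.png",cv2.resize(a,None,fx=6.5,fy=6.5,interpolation=cv2.INTER_CUBIC))
E
```

```text
(no output)
```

View pics/c0.png

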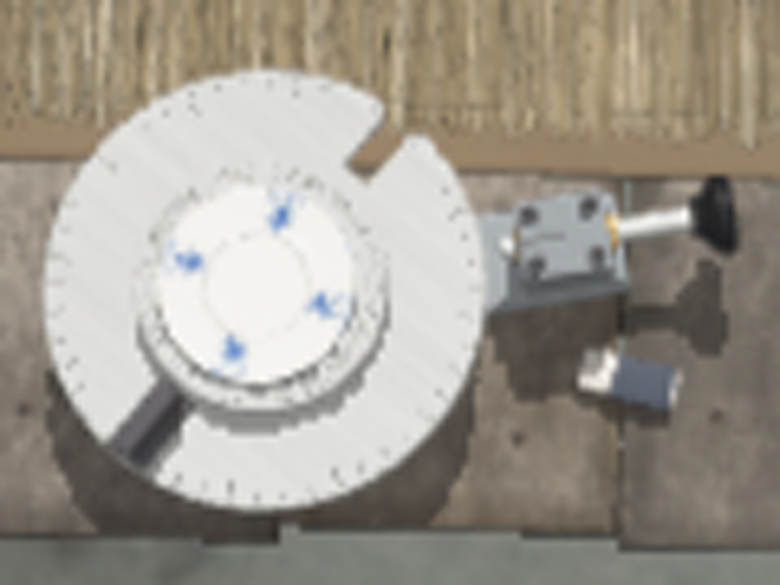

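```bash
python3 - <<'E'
from h import *
from scipy.spatial.transform import Rotation as Ro
c=bot.read_camera("top")
P=lambda x,y,z:pix2w(c,(x+.5)/6.5-.5+215,(y+.5)/6.5-.5+220,z)
ax=P(265,289,.05)
for n,x,y,z in[("slot",402,121,.05),("lugtop",150,425,.076),("rod1",612,227,.05),("rod2",690,217,.05),("knobtopouter",735,178,.063),("knobbot",735,250,.04),("blockNW",515,203,.061),("blockNE",613,193,.061),("blockSE",625,285,.055),("head",262,284,.067)]:
    p=P(x,y,z);d=p-ax;print(n,p.round(4),np.hypot(*d[:2]).round(4),np.degrees(np.arctan2(d[1],d[0])).round(1))
print("axis",ax)
b=np.radians(-82)
E
```

```text
slot [0.5727 0.1159 0.05  ] 0.0932 -36.6
lugtop [0.4361 0.2139 0.076 ] 0.075 145.6
rod1 [0.5292 0.0238 0.05  ] 0.151 -78.0
rod2 [ 0.5345 -0.0096  0.05  ] 0.1848 -78.6
knobtopouter [ 0.55   -0.0281  0.063 ] 0.2063 -75.4
knobbot [ 0.5222 -0.0297  0.04  ] 0.2026 -83.1
blockNW [0.5367 0.0655 0.061 ] 0.1129 -69.9
blockNE [0.5422 0.0238 0.061 ] 0.1542 -73.3
blockSE [0.5036 0.0175 0.055 ] 0.1541 -87.9
head [0.4978 0.1711 0.067 ] 0.0004 -99.3
axis [0.49791773 0.1714989  0.05      ]
```

```bash
cat >> h.py <<'E'
from scipy.spatial.transform import Rotation as Ro
def down(yaw):  # tool x at yaw, z down
    x=np.array([np.cos(yaw),np.sin(yaw),0]);z=np.array([0,0,-1.]);return Ro.from_matrix(np.c_[x,np.cross(z,x),z]).as_rotvec()
AX=np.array([.4979,.1715])
def pose(lug,r,off,z,flip): # beside lug, off = CCW offset
    e=np.array([np.cos(lug),np.sin(lug)]);t=np.array([-e[1],e[0]])
    return np.r_[AX+r*e+off*t,z],down(lug+np.pi/2+flip)
E
python3 - <<'E'
from h import *
print(Ro.from_rotvec(bot.current_tool_rot()).as_matrix()[:,0])
D=np.radians
for f in(0,np.pi):
    for l,o,z in((145,42,.2),(145,42,.058),(145,23,.058),(123,23,.058),(101,23,.058),(101,40,.15)):
        q=bot.inverse_kinematics(*pose(D(l),.08,o/1e3,z,f));print(l,z,None if q is None else np.round(q,2))
b=D(-79)
for y in (b,b+np.pi,b+np.pi/2,b-np.pi/2):
    for r in(.26,.17):
        for z in(.2,.04):
            q=bot.inverse_kinematics(np.r_[AX+r*np.array([np.cos(b),np.sin(b)]),z],down(y));print(y,r,z,None if q is None else np.round(q,2))
E
```

```text
[ 0.3660909   0.93057805 -0.00139341]
145 0.2 [ 0.15 -0.17  1.96 -0.    1.36  2.33]
145 0.058 [ 0.15  0.02  2.08 -0.    1.04  2.33]
145 0.058 [ 0.18  0.06  2.04 -0.    1.04  2.36]
123 0.058 [ 0.23  0.13  1.96 -0.    1.05  2.8 ]
101 0.058 None
101 0.15 None
145 0.2 [ 0.15 -0.17  1.96 -0.    1.36 -0.81]
145 0.058 [ 0.15  0.02  2.08 -0.    1.04 -0.81]
145 0.058 [ 0.18  0.06  2.04 -0.    1.04 -0.78]
123 0.058 [ 0.23  0.13  1.96 -0.    1.05 -0.34]
101 0.058 [ 0.26  0.2   1.88 -0.    1.06  0.07]
101 0.15 [ 0.26  0.04  1.86 -0.    1.24  0.07]
-1.3788101090755203 0.26 0.2 [-0.37  0.12  1.67 -0.    1.35  1.01]
-1.3788101090755203 0.26 0.04 [-0.37  0.31  1.79 -0.    1.04  1.01]
-1.3788101090755203 0.17 0.2 [-0.22  0.05  1.74 -0.    1.35  1.16]
-1.3788101090755203 0.17 0.04 [-0.22  0.25  1.86 -0.    1.03  1.16]
1.7627825445142729 0.26 0.2 [-0.37  0.12  1.67 -0.    1.35 -2.13]
1.7627825445142729 0.26 0.04 [-0.37  0.31  1.79 -0.    1.04 -2.13]
1.7627825445142729 0.17 0.2 [-0.22  0.05  1.74 -0.    1.35 -1.98]
1.7627825445142729 0.17 0.04 [-0.22  0.25  1.86 -0.    1.03 -1.98]
0.1919862177193763 0.26 0.2 [-0.37  0.12  1.67 -0.    1.35 -0.56]
0.1919862177193763 0.26 0.04 [-0.37  0.31  1.79 -0.    1.04 -0.56]
0.1919862177193763 0.17 0.2 [-0.22  0.05  1.74 -0.    1.35 -0.41]
0.1919862177193763 0.17 0.04 [-0.22  0.25  1.86 -0.    1.03 -0.41]
-2.949606435870417 0.26 0.2 [-0.37  0.12  1.67 -0.    1.35  2.58]
-2.949606435870417 0.26 0.04 [-0.37  0.31  1.79 -0.    1.04  2.58]
-2.949606435870417 0.17 0.2 [-0.22  0.05  1.74 -0.    1.35  2.73]
-2.949606435870417 0.17 0.04 [-0.22  0.25  1.86 -0.    1.03  2.73]
```

```bash
python3 - <<'E'
from h import *
import cv2
D=np.radians;f=np.pi
bot.set_gripper(0.)
bot.goto(*pose(D(145),.08,.043,.2,f))
c=bot.read_camera("wrist");cv2.imwrite("pics/w1.png",c["pixels"])
bot.line_to(pose(D(145),.08,.043,.058,f)[0],max_speed=.12)
print(bot.current_clock(),bot.current_contact_force(),bot.current_opening())
for l,o in((145,.023),(138,.023),(131,.023),(124,.023),(117,.023),(110,.023)):
    p,r=pose(D(l),.08,o,.058,f); bot.line_to(p,r,max_speed=.04); print(l,bot.current_clock(),bot.current_contact_force().round(1))
c=bot.read_camera("top");a=c["pixels"][220:310,215:335]
cv2.imwrite("pics/c1.png",cv2.resize(a,None,fx=6.5,fy=6.5,interpolation=cv2.INTER_CUBIC))
E
```

```text
4.3833 [-0.89610619  0.43261554 -0.06880724] 0.006059376024708199
145 5.0333 [-0.4 -0.6  0.6]
138 5.4333 [-0.7 -0.   0.8]
131 5.8333 [-0.   0.3 -0.5]
124 6.2333 [-0.2  0.3 -0.3]
117 6.6333 [ 0.2 -0.9 -0.3]
110 7.0333 [ 0.1 -0.4 -0.1]
```

View pics/c1.png

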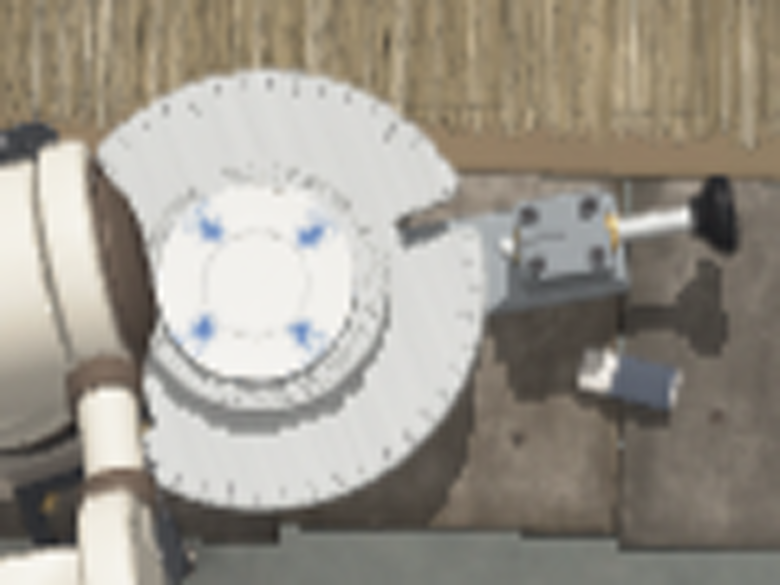

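The slot mouth is now at about (463,207) and the bar nose at about (508,247). The wheel follows the push and the saucer is still in place. Next I'll compute the remaining angle.

```bash
python3 - <<'E'
from h import *
c=bot.read_camera("top")
P=lambda x,y,z:pix2w(c,(x+.5)/6.5-.5+215,(y+.5)/6.5-.5+220,z)
for n,x,y,z in[("slot",464,206,.05),("slotin",402,230,.05),("nose",508,247,.048),("rodmid",650,222,.05)]:
    d=P(x,y,z)[:2]-AX;print(n,np.hypot(*d).round(4),np.degrees(np.arctan2(d[1],d[0])).round(1))
E
```

```text
slot 0.0922 -65.3
slotin 0.0637 -64.6
nose 0.1055 -78.2
rodmid 0.1674 -78.3
```

```bash
python3 - <<'E'
from h import *
import cv2
D=np.radians;f=np.pi
for l in(103.5,97):
    p,r=pose(D(l),.08,.023,.058,f); bot.line_to(p,r,max_speed=.03)
bot.hold(.2)
p,r=pose(D(97),.08,.04,.058,f);bot.line_to(p,max_speed=.08)
p[2]=.2;bot.line_to(p,max_speed=.15)
c=bot.read_camera("top");a=c["pixels"][220:310,215:335]
cv2.imwrite("pics/c2.png",cv2.resize(a,None,fx=6.5,fy=6.5,interpolation=cv2.INTER_CUBIC))
b=D(-78.5)
bot.goto(np.r_[AX+.27*np.array([np.cos(b),np.sin(b)]),.2],down(b+np.pi/2))
c=bot.read_camera("wrist");cv2.imwrite("pics/w2.png",c["pixels"])
c=bot.read_camera("top");a=c["pixels"][220:310,215:335]
cv2.imwrite("pics/c3.png",cv2.resize(a,None,fx=6.5,fy=6.5,interpolation=cv2.INTER_CUBIC))
print(bot.current_clock())
E
```

```text
11.2083
```

View pics/c2.png

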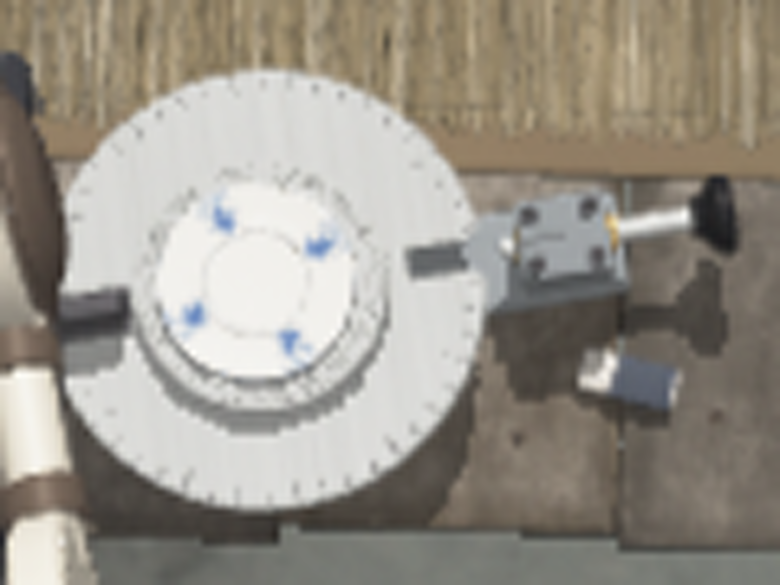

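View pics/w2.png

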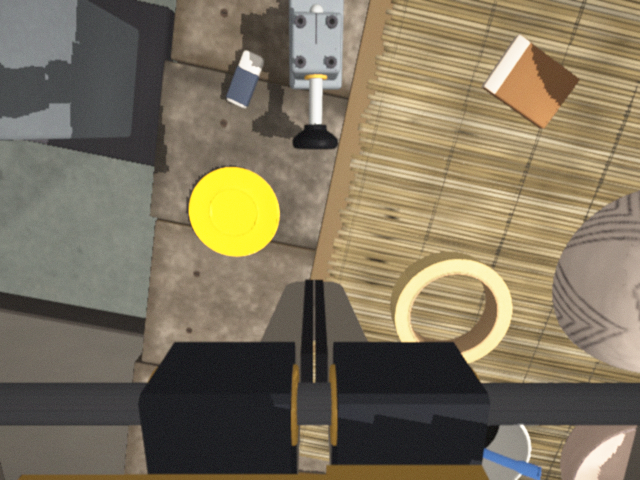

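The slot, from (410,262) to about (472,250), now lines up with the bar within about 1°. The wrist view shows the knob at (315,140) on the tool's centre line. Now I'll push the bar, watching the force.

```bash
python3 - <<'E'
from h import *
import cv2
b=np.radians(-78.5);e=np.array([np.cos(b),np.sin(b)])
T=lambda r,z=.038:np.r_[AX+r*e,z]
bot.line_to(T(.245,.2),max_speed=.15);bot.line_to(T(.245),max_speed=.15);bot.line_to(T(.222),max_speed=.06)
bot.hold(.2);f0=bot.current_contact_force();r=.222
while r>.174:
    r-=.003 if r>.186 else .001
    bot.line_to(T(r),max_speed=.03);F=bot.current_contact_force()-f0
    print(round(r,4),F.round(1),((bot.current_ee_pos()[:2]-AX)@e).round(4))
    if F[:2]@e>(7 if r>.186 else 9):break
c=bot.read_camera("top");a=c["pixels"][220:310,215:335]
cv2.imwrite("pics/c4.png",cv2.resize(a,None,fx=6.5,fy=6.5,interpolation=cv2.INTER_CUBIC))
print(bot.current_clock())
E
```

```text
0.219 [-0.6 -0.2  0.8] 0.2189
0.216 [-0.4 -0.1  0.9] 0.2158
0.213 [-0.1 -1.3  1.1] 0.2128
0.21 [ 0.2 -1.1  0.5] 0.2097
0.207 [-0.8 -0.7  0.9] 0.2067
0.204 [-0.2  0.1  0.8] 0.2037
0.201 [ 0.4 -0.8  0.7] 0.2007
0.198 [-0.7 -0.6  1.2] 0.1977
0.195 [-0.  -0.7  0.3] 0.1947
0.192 [-0.1 -0.3  1.3] 0.1917
0.189 [-0.4 -0.9  1.1] 0.1887
0.186 [-0.3 -0.6  1.2] 0.1857
0.185 [ 0.7 -1.7  0.6] 0.1849
0.184 [-0.1 -1.7  1.9] 0.184
0.183 [ 0.8 -4.2  0.5] 0.1834
0.182 [ 0.5 -7.7 -1. ] 0.1833
0.181 [  0.3 -10.6  -1.4] 0.1833
17.7917
```

The bar stopped hard at 0.1833. I'll back off and check whether the knob is against the guide block.

```bash
python3 - <<'E'
from h import *
import cv2
b=np.radians(-78.5);e=np.array([np.cos(b),np.sin(b)])
T=lambda r,z=.038:np.r_[AX+r*e,z]
bot.line_to(T(.24),max_speed=.1);bot.line_to(T(.24,.16),max_speed=.15)
c=bot.read_camera("top");a=c["pixels"][220:310,215:335]
A=cv2.resize(a,None,fx=5,fy=5,interpolation=cv2.INTER_CUBIC)
c=bot.read_camera("wrist");w=c["pixels"]
cv2.imwrite("pics/w5.png",w)
s=bot.read_camera("scene")["pixels"][195:305,190:350]
B=cv2.resize(s,(640,440),interpolation=cv2.INTER_CUBIC)
cv2.imwrite("pics/c5.png",A);cv2.imwrite("pics/s5.png",B)
print(bot.current_clock())
E
```

```text
19.65
```

View pics/c5.png

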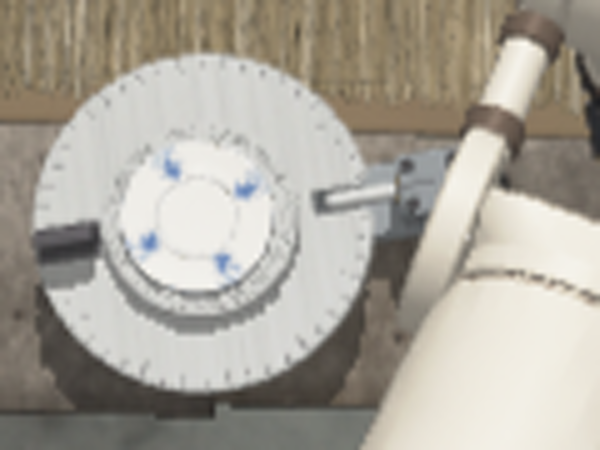

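View pics/w5.png

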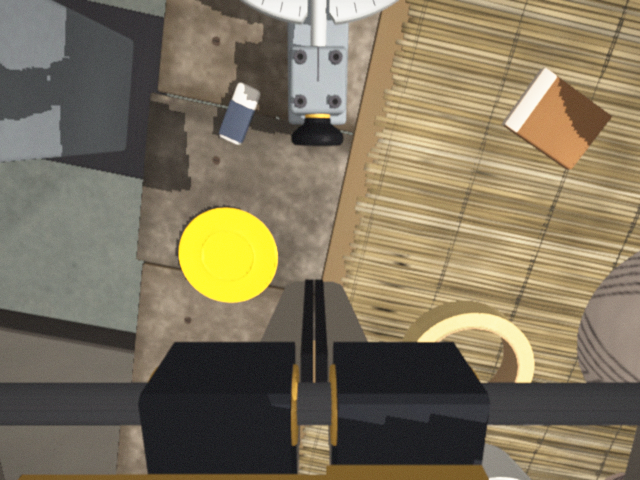

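```bash
python3 - <<'E'
from h import *
bot.hold(.3);print(bot.current_contact_force().round(2));bot.job_done();print(bot.current_clock())
E
```

```text
[0.06 0.38 0.26]
the job is handed in; nothing more can be done
the job is handed in; nothing more can be done
```

The banding wheel is locked. I turned it about 43° clockwise by its lug, in two pushes with a camera check after each. Then I pushed the bar by its knob into the slot, backed the arm clear and handed the job in at about 20 s.

- **Bar:** it stopped firmly, with the push rising to about 10.6 N and no further movement. The pictures show the knob against the guide block's brass collar and the nose in the slot. The gap to the slot's end is about 6 mm, which matches fully home.
- **Surroundings:** the saucer is still on the wheel head. The eraser, brown tile and masking tape, which my last pictures show, look undisturbed. I did not look again at the water dropper or the grey and blue tiles.
- **One disagreement:** the tool stopped about 3 mm short of the position I had calculated for fully home. I put this down to calibration and my assumed finger thickness, because the stop was hard and the pictures agree with it.

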